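# Open the funnel's slide gate by one turn of its hand wheel

### The arm

A 6-joint arm with a two-finger parallel gripper is mounted at the origin on the work surface. World frame = base frame: x ahead of the robot, y to its left, z up, the work surface at z = 0. Lengths are in m, angles in rad, forces in N, time in s.
With the tool pointing down it reaches from about 0.425 to 0.95 m from the base axis. Payload 3.5 kg.
Tool frame: the origin (TCP) lies between the finger pads; the fingertips stand 17 mm ahead of it and the grasp point (between the pads) lies 2 mm behind it (ctrl.tip_reach is the distance from the TCP to the fingertips, in m); z points along the fingers, y is the direction in which the jaws open and shut (so a half turn about z gives the same grasp; the last joint's range is limited). The gripper opens to 85 mm and grips with 20 to 120 N. Pads are 22 mm wide; open, the fingers measure 114 mm over their backs; the gripper's body (76 mm by 85 mm) begins 54 mm behind the grasp point. The pads swing forward as they close: fully open they stand 13 mm farther back than shut.
Start: joints at [1.159, 0.286, 1.577, -0, 1.279, -0.15], TCP at [0.175, 0.652, 0.248] pointing down, gripper open.
Joint ranges: [-2.77, 2.77], [-0.9, 2.22], [0.21, 2.48], [-1.53, 4.67], [0.24, 2.81], [-2.84, 2.84]. Speed limits (rad/s): [2.79, 2.79, 3.14, 3.14, 3.14, 3.14].

### API

Orientations are given as a unit quaternion [x, y, z, w].
In Python, from plant import monitor, imaging, workorder, ctrl gives the robot as it stands.
- The arm moves only by the tool send_rows, never from a script. Its argument "rows" is a list of rows, each a list of 4 numbers: the shift along the world's x, y, z normalised to -1 to 1, where 1 is 0.3 m, then the turn about the world's z normalised to -1 to 1, where 1 is 360 degrees. A call has 1 to 20 rows; each row is the pose to reach, as a shift and turn from the pose commanded when the call began, turning the shorter way round; what a row does not reach only later rows make up. A row lasts 1/8 s, in which the tool goes at most 62.5 mm and 10.7 degrees, less where a joint would pass 70% of its speed; a pose out of reach is approached as far as the arm can. A call with a number of a shift or a turn outside -1 to 1 is refused whole. A call with a gripper value outside its range is refused whole. "jaw" is the closure, from 0 (fully open) to 1 (shut), set as the call begins (left out, the last holds). The fingers move at their own pace and stop on an object; "newtons" is the grip in N (left out, the last holds). Time passes only in rows, so rows that repeat a pose let the fingers close. It gives the time, the measured TCP pose, the force and the opening at its end, in the units of the state.
- monitor.get_state(): the state, without advancing time (a new reading comes with each control period).
- imaging.read_camera(name): name is "scene" or "top"; returns the picture (480x640x3 uint8, red, green, blue); there is no depth.
- imaging.calibration(name): a dict with "intrinsics" (3x3 intrinsics, pixels), "cam_to_world" (4x4, takes a point from camera to world coordinates). Camera axes: x right, y up, looking along -z (the intrinsics and any distortion apply to the point x, -y, -z); pixel columns grow to the right and rows downward; lengths in m; the calibration is good to about 2 mm. A picture is of the moment at which its call begins. calibration takes no time and is no camera call.
- workorder.sign_off(): hands the job in, once; it reports no verdict.
The state is a dict: "time": time; "qpos": joint angles; "dq": joint speeds; "joint_efforts": joint torques, N m; "eef_pos": TCP position; "tcp_rot": TCP orientation; "contact_force": force on the tool from outside, world axes, zero at the start; "wrist_torque": the same for the moment, N m; "opening": opening from 0.0 (shut) to 1.0 (fully open).
Only numpy, scipy, OpenCV 4.12 (cv2) and the standard library are available. Lean on these libraries where they do the work, as an engineer would, in place of code of your own. Each camera call takes 0.05 s, during which the arm holds its last target.

### The job

Set the funnel's slide gate for small parts: push the hand wheel round anticlockwise (seen from above) by its upright handle through exactly one full turn, so that the handle comes back to the pointer, without running past it, and leave it there. Push the handle gently with the fingertips or the outside of the fingers and do not pinch it. Leave the other things on the counter where they lie.

Things in the scene. Friction and masses are not known exactly. Their poses are not given: they have to be found in the camera images.
- gate_wheel (a joint): turning angle of the hand wheel, rad: 0 to 0.05 at the start (gate shut, stop at 0), growing anticlockwise seen from above (opening); one full turn is 6.283. Vertical axis through wheel_hub. It goes on to three turns, with no stop or click at one. Turns stiffly and evenly (2.5 to 4 N at the handle) and stays where it is left. Each turn draws the gate blade in the funnel's throat 30 mm open.
- wheel_hub (a point): centre of the flat hub top, on the wheel's axis, 125 mm above the counter (a 16 mm nut end on it reaches to 129 mm). Grey cast-aluminium wheel lying level: three spokes, bright rim 161 mm across and 17 mm thick, its top 121 mm above the counter, on a round pedestal 110 mm across at the foot. The stand is bolted down facing any way, so the handle may start on any side of the hub.
- handle_mid (a point): middle of the wheel's handle: upright, round, black plastic, 20 to 27 mm thick, on the end of one spoke 66 mm from the wheel's axis. This point is on the handle's axis 169 mm above the counter; the grip reaches from 131 to 211 mm above the counter. It goes round with the wheel; knocked much faster than 0.1 m/s it jumps ahead.
- wheel_handle: the same handle as a body; origin at its foot, on its axis, 127 mm above the counter (it also spins freely about its own upright axis, so its x and y axes mean nothing)
- pointer_tip (a point): top of the position pointer: a steel flag on a bent rod fixed to the pedestal just outside the rim, 101 mm from the wheel's axis, 120 mm above the counter. At the start (gate shut), and again after each full turn, the handle stands in line with hub and pointer.
- funnel_mouth (a point): centre of the mouth of the galvanized funnel sunk in the counter, 3 mm above the counter: mouth 168 mm across in a flat 310 mm square flange, gate blade in its throat 98 mm below the counter; to the right (-y) of the wheel
- padlock: cast-brass padlock lying flat, 50 x 44 x 20 mm with a steel shackle reaching 58 mm along its +x from the origin (middle of the body's underside); not part of the job
- whistle: green plastic whistle lying on its side, about 57 x 26 x 20 mm; origin under the middle of its round chamber; not part of the job
- door_pull: satin steel door pull lying flat, a U of 14 mm bar 174 mm long and 49 mm wide; origin under the middle of the long bar; not part of the job
- cap_a: black rubber chair-leg cap, 31 mm across and 28 mm high, closed end up; origin under its centre; not part of the job
- cap_b: another such cap, closed end up; origin under its centre; not part of the job
- cap_c: a third cap of the same size, open end up; origin under its centre; not part of the job
- tape_roll: roll of brown packing tape lying flat, 104 mm across with a 76 mm hole, 48 mm high; origin under its centre; not part of the job

How it is judged:
By the outcome, as a careful person would: the job done as asked, in the order asked, and still so for the second after the job is handed in, with the robot touching nothing.
It also fails if it takes over 58 s, if anything falls off the work surface, if the arm or the gripper's body presses on something with over 40 N, if the wrist force passes 120 N, or if a joint passes its speed limit or range.

## Working session

There is one attempt and no reset: what is moved stays moved. The work goes in short steps, Python scripts to look and compute and a tool call to move; the robot and the scene stay as the last step left them, time stands still between calls to the robot, and variables do not carry over. Pictures are saved under pics/ and viewed, and the job is handed in when it is done.

Besides the shell and the picture viewer there is one more tool, called after "Request:" by a JSON object that holds its "op" and its "data", one argument or row to a line. send_rows: Moves the arm, as the interface text tells. Scaled input: -1 to 1 covers 0.3 m each way for a shift and 360 degrees each way for a turn. Its arguments: {"type":"object","properties":{"rows":{"type":"array"},"jaw":{"type":"number"},"newtons":{"type":"number"}},"required":["rows"]}

```bash
mkdir -p pics; ls
python3 - <<'E'
from plant import monitor, imaging, workorder, ctrl
import cv2
print(monitor.get_state(), ctrl.tip_reach)
for n in("scene","top"):
    cv2.imwrite(f"pics/{n}0.png",imaging.read_camera(n)[:,:,::-1]); c=imaging.calibration(n); print(c)
E
```

```text
pics
{'time': 0.0, 'qpos': array([ 1.15902058e+00,  2.87189173e-01,  1.57820966e+00, -2.57480282e-06,
        1.27859175e+00, -1.49999908e-01]), 'dq': array([-1.98430022e-03, -2.54817691e-04, -7.32519582e-04, -1.09204680e-03,
       -2.62376020e-06, -1.35252979e-04]), 'joint_efforts': array([-1.88402319e-04, -4.05978405e+01, -2.92629701e+01, -6.30786985e-05,
        5.68077070e-03, -2.23258148e-06]), 'eef_pos': array([0.17440482, 0.65142863, 0.24691377]), 'tcp_rot': array([ 1.30514057e-01,  9.91445734e-01, -1.15232037e-03, -3.31179997e-04]), 'contact_force': array([-0.16017737,  0.28993584, -0.07741805]), 'wrist_torque': array([0.06742738, 0.04120362, 0.04737607]), 'opening': 0.9995889637828619} 0.017
{'intrinsics': array([[589.59019183,   0.        , 309.21095068],
       [  0.        , 589.59019183, 241.98267402],
       [  0.        ,   0.        ,   1.        ]]), 'cam_to_world': array([[-0.56119924, -0.64265295,  0.52158662,  1.10787422],
       [ 0.82765362, -0.44083077,  0.34735819,  0.46708853],
       [ 0.00670067,  0.6266302 ,  0.77928794,  0.953058  ],
       [ 0.        ,  0.        ,  0.        ,  1.        ]])}
{'intrinsics': array([[576.94766549,   0.        , 324.47748204],
       [  0.        , 576.94766549, 252.64784571],
       [  0.        ,   0.        ,   1.        ]]), 'cam_to_world': array([[-0.02191374,  0.98780142, -0.15416918,  0.41623594],
       [-0.9997018 , -0.01998843,  0.01402751,  0.12720794],
       [ 0.0107748 ,  0.15443061,  0.98794488,  1.24071241],
       [ 0.        ,  0.        ,  0.        ,  1.        ]])}
```

View pics/scene0.png

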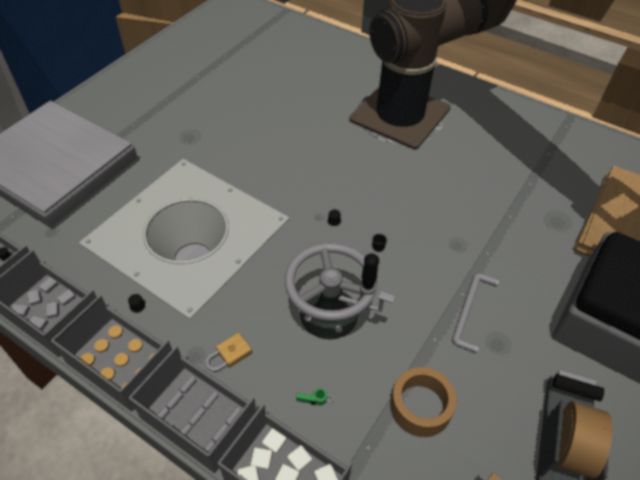

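View pics/top0.png

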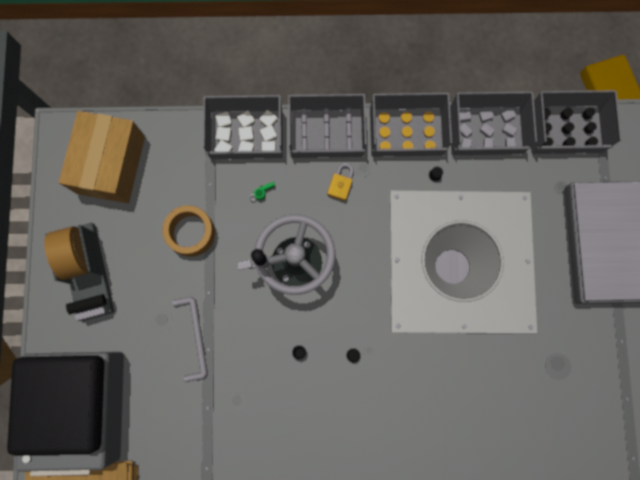

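```bash
cat > h.py <<'E'
import numpy as np, cv2
from plant import monitor, imaging, workorder, ctrl
def ray(n,u,v):
    c=imaging.calibration(n);K=c["intrinsics"];T=c["cam_to_world"]
    d=T[:3,:3]@np.array([(u-K[0,2])/K[0,0],-(v-K[1,2])/K[1,1],-1]);return T[:3,3],d
def onz(n,u,v,z):
    o,d=ray(n,u,v);return o+d*(z-o[2])/d[2]
def proj(n,p):
    c=imaging.calibration(n);K=c["intrinsics"];T=c["cam_to_world"]
    q=T[:3,:3].T@(np.array(p)-T[:3,3]);q=q*[1,-1,-1];w=K@q;return w[:2]/w[2]
def crop(src,dst,u,v,w,h,s):
    im=cv2.imread(src)[v:v+h,u:u+w];cv2.imwrite(dst,cv2.resize(im,None,fx=s,fy=s,interpolation=cv2.INTER_CUBIC))
E
python3 - <<'E'
from h import *
crop("pics/scene0.png","pics/sc.png",270,200,140,150,4)
crop("pics/top0.png","pics/tc.png",220,190,140,140,4)
E
```

```text
(no output)
```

View pics/sc.png

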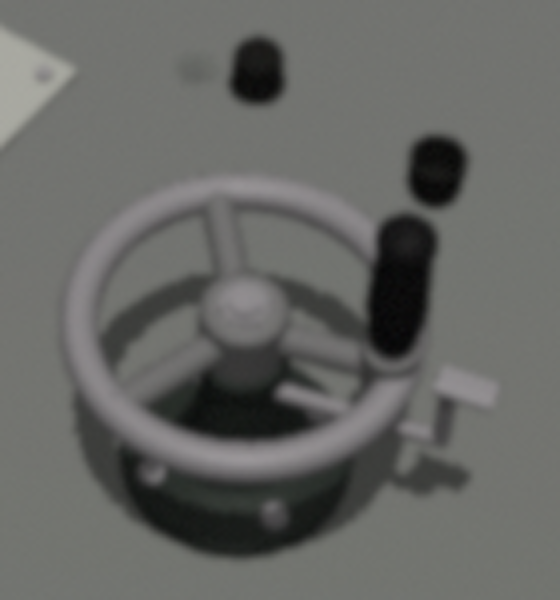

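View pics/tc.png

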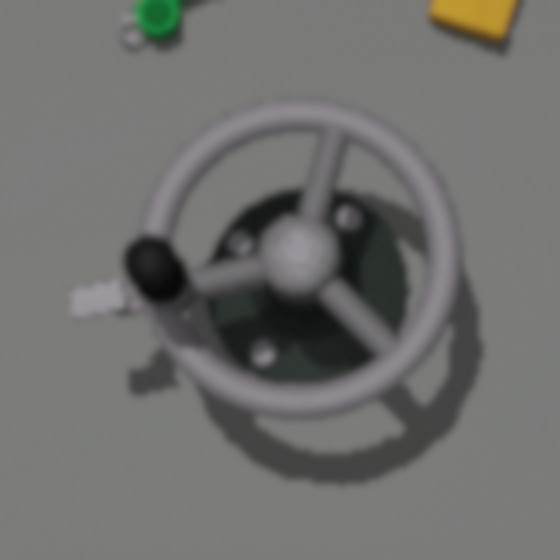

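Run:
```python
from h import *
for nm,t,s,z in(("hub",(295,252.5),(331,275.7),.128),("handtop",(258.2,255.5),(371.7,259.5),.211),("ptr",(244.5,264.7),(387,297),.119),
 ("capA",(299.5,352.5),(334.5,216.5),.028),("capB",(353.5,355),(379,241.5),.028)):
    print(nm,onz("top",*t,z),onz("scene",*s,z))
H=(onz("top",295,252.5,.128)+onz("scene",331,275.7,.128))/2
P=(onz("top",244.5,264.7,.119)+onz("scene",387,297,.119))/2
T=(onz("top",258.2,255.5,.211)+onz("scene",371.7,259.5,.211))/2
for q in(P,T): d=q-H;print(np.hypot(*d[:2]),np.degrees(np.arctan2(d[1],d[0])))
# rim circle check
im=cv2.imread("pics/top0.png").copy()
for n in("top","scene"):
    im=cv2.imread(f"pics/{n}0.png");
    for r,z in((.0805,.1125),(.0635,.1125)):
      pts=[proj(n,(H[0]+r*np.cos(a),H[1]+r*np.sin(a),z)) for a in np.linspace(0,6.28,80)]
      for p in pts: cv2.circle(im,tuple(int(round(x)) for x in p),0,(0,0,255),-1)
    cv2.imwrite(f"pics/r_{n}.png",im)
a=cv2.imread("pics/r_top.png")[190:330,220:360];b=cv2.imread("pics/r_scene.png")[210:350,270:410]
cv2.imwrite("pics/r.png",cv2.resize(np.hstack([a,b]),None,fx=2.8,fy=2.8,interpolation=0))
```

```text
hub [0.5913307  0.16890895 0.128     ] [0.59598233 0.17188429 0.128     ]
handtop [0.57413724 0.23217476 0.211     ] [0.58477003 0.23760041 0.211     ]
ptr [0.57056276 0.26842472 0.119     ] [0.57401796 0.2707286  0.119     ]
capA [0.39731232 0.16628591 0.028     ] [0.40239775 0.05997976 0.028     ]
capB [0.38973988 0.05458609 0.028     ] [0.40807027 0.17012279 0.028     ]
0.1014553741741038 102.15731730467914
0.06603640170928676 102.42001904698057
```

View pics/r.png

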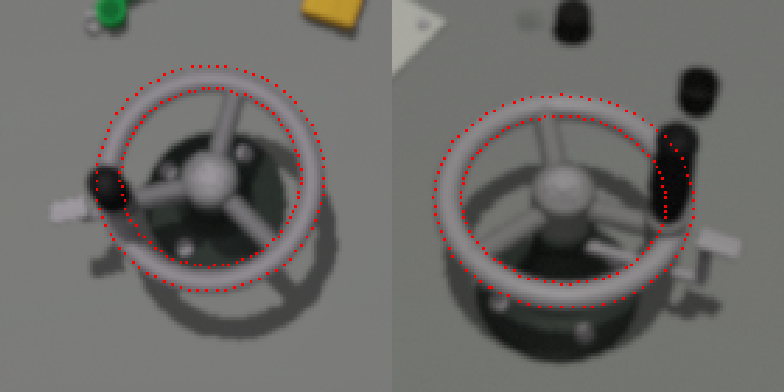

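The pictures show the hub at top (295,252), the handle top at (258,255) and the pointer flag at (245,265), all in line at a bearing of about 102°. Next I close the fingers, lift and travel to the +x side of the handle.

Request:
{"op": "send_rows", "data": {
  "rows": [
    [0, 0, 0.2, 0],
    [0, 0, 0.2, 0],
    [0.4, -0.35, 0.2, -0.1],
    [0.8, -0.7, 0.2, -0.21],
    [0.8, -0.7, 0.2, -0.21],
    [0.8, -0.7, 0.2, -0.21],
    [0.8, -0.7, 0.2, -0.21],
    [0.8, -0.7, 0.2, -0.21],
    [0.8, -0.7, 0.2, -0.21],
    [0.8, -0.7, 0.2, -0.21],
    [0.8, -0.7, 0.2, -0.21]
  ],
  "jaw": 1,
  "newtons": 20
}}

```text
time: 1.48
eef_pos: [0.4144, 0.442, 0.3078]
tcp_rot: [0.71, 0.704, -0.0, -0.0]
contact_force: [-0.4, 0.5, 0.1]
opening: 0.001
```

Request:
{"op": "send_rows", "data": {
  "rows": [
    [0.7, -0.657, 0, -0.214],
    [0.7, -0.657, 0, -0.214],
    [0.7, -0.657, 0, -0.214],
    [0.7, -0.657, 0, -0.214],
    [0.7, -0.657, 0, -0.214],
    [0.7, -0.657, 0, -0.214],
    [0.7, -0.657, 0, -0.214],
    [0.7, -0.657, 0, -0.214],
    [0.7, -0.657, 0, -0.214],
    [0.7, -0.657, 0, -0.214]
  ]
}}

```text
time: 2.72
eef_pos: [0.6245, 0.2452, 0.3083]
tcp_rot: [0.994, 0.109, 0.0, 0.0]
contact_force: [0.3, 0.5, 0.7]
opening: -0.005
```

Run:
```python
from h import *
s=monitor.get_state();print(s["time"],s["eef_pos"],s["tcp_rot"],s["qpos"],ctrl.tip_reach)
for n in("scene","top"): cv2.imwrite(f"pics/{n}1.png",imaging.read_camera(n)[:,:,::-1])
a=cv2.imread("pics/top1.png")[150:350,200:400];b=cv2.imread("pics/scene1.png")[150:350,250:450]
cv2.imwrite("pics/v1.png",cv2.resize(np.hstack([a,b]),None,fx=2,fy=2))
print(proj("top",s["eef_pos"]),proj("scene",s["eef_pos"]))
```

```text
2.725 [0.62450239 0.24518595 0.30831649] [9.94056984e-01 1.08860975e-01 4.05149653e-06 6.57354274e-06] [ 2.23158817e-01  2.40103079e-01  1.52360368e+00 -1.42483440e-05
  1.37787934e+00  1.57580359e+00] 0.017
[244.11233812 216.64823484] [368.25880484 238.82975083]
```

View pics/v1.png

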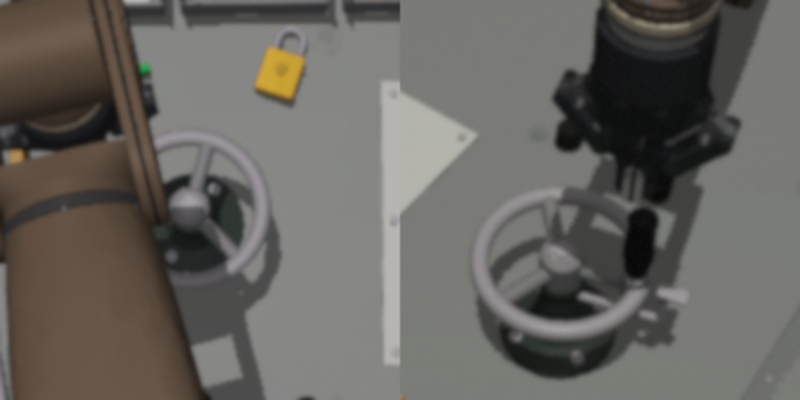

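Request:
{"op": "send_rows", "data": {
  "rows": [
    [0, 0, -0.2, 0],
    [0, 0, -0.403, 0],
    [0, 0, -0.403, 0],
    [0, 0, -0.403, 0]
  ]
}}

```text
time: 3.32
eef_pos: [0.626, 0.2452, 0.19]
tcp_rot: [0.994, 0.108, 0.002, -0.0]
contact_force: [0.8, 0.3, 0.5]
opening: -0.0
```

```bash
cat >> h.py <<'E'
HUB=np.array([.5935,.1705])
def tool(phi,d,r=.066):
    a=np.radians(phi);return HUB+r*np.array([np.cos(a),np.sin(a)])-d*np.array([-np.sin(a),np.cos(a)])
def rows(cmd,psi0,seq,psif):
    for phi,d in seq:
        p=(tool(phi,d)-cmd)/.3; print("[%.3f, %.3f, 0, %.4f],"%(p[0],p[1],(psif(phi)-psi0)/360))
    q=tool(*seq[-1]);print("end cmd",cmd+.3*np.round(p,3),psif(phi))
E
python3 - <<'E'
from h import *
s=monitor.get_state();print(s["time"],s["eef_pos"],s["contact_force"])
seq=[(102.4,d) for d in(.036,.031,.027,.024)]+[(102.4+x,.023) for x in [2,5]+list(range(10,75,5))]
rows(np.array([.625,.2449]),-77.6,seq,lambda p:p-180)
E
```

```text
3.325 [0.62595413 0.24523777 0.19001439] [0.8442432  0.30922832 0.50178133]
[-0.035, -0.007, 0, 0.0000],
[-0.051, -0.011, 0, 0.0000],
[-0.064, -0.014, 0, 0.0000],
[-0.074, -0.016, 0, 0.0000],
[-0.085, -0.016, 0, 0.0056],
[-0.098, -0.015, 0, 0.0139],
[-0.118, -0.015, 0, 0.0278],
[-0.138, -0.017, 0, 0.0417],
[-0.158, -0.021, 0, 0.0556],
[-0.178, -0.027, 0, 0.0694],
[-0.197, -0.034, 0, 0.0833],
[-0.215, -0.043, 0, 0.0972],
[-0.233, -0.053, 0, 0.1111],
[-0.249, -0.065, 0, 0.1250],
[-0.264, -0.078, 0, 0.1389],
[-0.279, -0.093, 0, 0.1528],
[-0.292, -0.108, 0, 0.1667],
[-0.303, -0.125, 0, 0.1806],
[-0.313, -0.143, 0, 0.1944],
end cmd [0.5311 0.202 ] -7.599999999999994
```

Request:
{"op": "send_rows", "data": {
  "rows": [
    [-0.035, -0.007, 0, 0],
    [-0.051, -0.011, 0, 0],
    [-0.064, -0.014, 0, 0],
    [-0.074, -0.016, 0, 0],
    [-0.085, -0.016, 0, 0.006],
    [-0.098, -0.015, 0, 0.014],
    [-0.118, -0.015, 0, 0.028],
    [-0.138, -0.017, 0, 0.042]
  ]
}}

```text
time: 4.32
eef_pos: [0.5841, 0.2402, 0.1879]
tcp_rot: [0.971, 0.239, 0.002, -0.0]
contact_force: [3.0, 1.3, 0.0]
opening: 0.004
```

Run:
```python
from h import *
s=monitor.get_state();print(s["time"],s["eef_pos"],s["contact_force"])
for n in("scene","top"): cv2.imwrite(f"pics/{n}2.png",imaging.read_camera(n)[:,:,::-1])
a=cv2.imread("pics/top2.png")[150:350,200:400];b=cv2.imread("pics/scene2.png")[150:350,250:450]
cv2.imwrite("pics/v2.png",cv2.resize(np.hstack([a,b]),None,fx=2,fy=2))
seq=[(102.4+x,.023) for x in range(20,115,5)]
rows(np.array([.625-.0414,.2449-.0051]),-77.6+.042*360,seq,lambda p:p-180)
```

```text
4.325 [0.58405568 0.24017469 0.18791834] [3.04146322 1.2705605  0.01938621]
[-0.020, -0.004, 0, 0.0136],
[-0.040, -0.010, 0, 0.0274],
[-0.059, -0.017, 0, 0.0413],
[-0.077, -0.026, 0, 0.0552],
[-0.095, -0.036, 0, 0.0691],
[-0.111, -0.048, 0, 0.0830],
[-0.126, -0.061, 0, 0.0969],
[-0.141, -0.076, 0, 0.1108],
[-0.154, -0.091, 0, 0.1247],
[-0.165, -0.108, 0, 0.1386],
[-0.175, -0.126, 0, 0.1524],
[-0.183, -0.144, 0, 0.1663],
[-0.190, -0.164, 0, 0.1802],
[-0.195, -0.183, 0, 0.1941],
[-0.198, -0.203, 0, 0.2080],
[-0.200, -0.224, 0, 0.2219],
[-0.200, -0.244, 0, 0.2358],
[-0.198, -0.264, 0, 0.2497],
[-0.194, -0.284, 0, 0.2636],
end cmd [0.5254 0.1546] 32.400000000000006
```

View pics/v2.png

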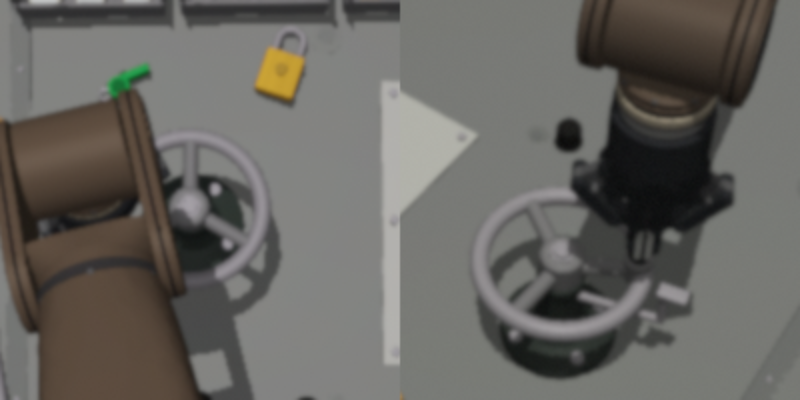

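Contact is made: the spokes have turned about 15°, with 3.3 N on the tool. I keep going.

Request:
{"op": "send_rows", "data": {
  "rows": [
    [-0.02, -0.004, 0, 0.0136],
    [-0.04, -0.01, 0, 0.0274],
    [-0.059, -0.017, 0, 0.0413],
    [-0.077, -0.026, 0, 0.0552],
    [-0.095, -0.036, 0, 0.0691],
    [-0.111, -0.048, 0, 0.083],
    [-0.126, -0.061, 0, 0.0969],
    [-0.141, -0.076, 0, 0.1108],
    [-0.154, -0.091, 0, 0.1247],
    [-0.165, -0.108, 0, 0.1386],
    [-0.175, -0.126, 0, 0.1524],
    [-0.183, -0.144, 0, 0.1663],
    [-0.19, -0.164, 0, 0.1802],
    [-0.195, -0.183, 0, 0.1941],
    [-0.198, -0.203, 0, 0.208],
    [-0.2, -0.224, 0, 0.2219],
    [-0.2, -0.244, 0, 0.2358],
    [-0.198, -0.264, 0, 0.2497],
    [-0.194, -0.284, 0, 0.2636]
  ]
}}

```text
time: 6.8
eef_pos: [0.5246, 0.1552, 0.1877]
tcp_rot: [0.481, 0.877, 0.0, -0.001]
contact_force: [-1.9, 3.4, 2.2]
opening: -0.0
```

Run:
```python
from h import *
s=monitor.get_state();print(s["time"],s["eef_pos"],s["tcp_rot"],s["contact_force"])
for n in("scene","top"): cv2.imwrite(f"pics/{n}3.png",imaging.read_camera(n)[:,:,::-1])
a=cv2.imread("pics/top3.png")[150:350,200:400];b=cv2.imread("pics/scene3.png")[150:350,250:450]
cv2.imwrite("pics/v3.png",cv2.resize(np.hstack([a,b]),None,fx=2,fy=2))
seq=[(102.4+x,.023) for x in range(115,190,5)]
rows(np.array([.5254,.1546]),32.5,seq,lambda p:p-180)
```

```text
6.8 [0.52456141 0.15518871 0.18770545] [ 4.81094524e-01  8.76667918e-01  2.62863602e-04 -1.16245417e-03] [-1.88089154  3.38570133  2.24838287]
[0.006, -0.020, 0, 0.0136],
[0.013, -0.039, 0, 0.0275],
[0.022, -0.057, 0, 0.0414],
[0.032, -0.075, 0, 0.0553],
[0.044, -0.091, 0, 0.0692],
[0.057, -0.106, 0, 0.0831],
[0.072, -0.121, 0, 0.0969],
[0.087, -0.134, 0, 0.1108],
[0.104, -0.145, 0, 0.1247],
[0.122, -0.155, 0, 0.1386],
[0.140, -0.163, 0, 0.1525],
[0.160, -0.170, 0, 0.1664],
[0.179, -0.175, 0, 0.1803],
[0.199, -0.178, 0, 0.1942],
[0.220, -0.180, 0, 0.2081],
end cmd [0.5914 0.1006] 107.39999999999998
```

View pics/v3.png

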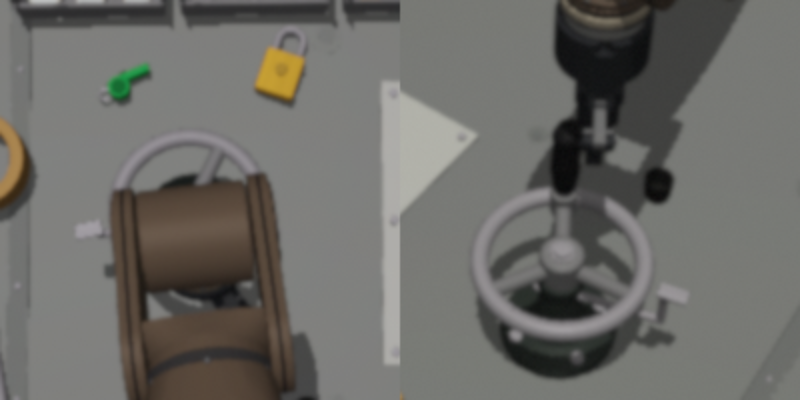

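Request:
{"op": "send_rows", "data": {
  "rows": [
    [0.006, -0.02, 0, 0.0136],
    [0.013, -0.039, 0, 0.0275],
    [0.022, -0.057, 0, 0.0414],
    [0.032, -0.075, 0, 0.0553],
    [0.044, -0.091, 0, 0.0692],
    [0.057, -0.106, 0, 0.0831],
    [0.072, -0.121, 0, 0.0969],
    [0.087, -0.134, 0, 0.1108],
    [0.104, -0.145, 0, 0.1247],
    [0.122, -0.155, 0, 0.1386],
    [0.14, -0.163, 0, 0.1525],
    [0.16, -0.17, 0, 0.1664],
    [0.179, -0.175, 0, 0.1803],
    [0.199, -0.178, 0, 0.1942],
    [0.22, -0.18, 0, 0.2081]
  ]
}}

```text
time: 8.78
eef_pos: [0.5904, 0.1003, 0.1873]
tcp_rot: [-0.151, 0.989, -0.0, -0.002]
contact_force: [-3.3, -1.9, 3.6]
opening: 0.001
```

Run:
```python
from h import *
s=monitor.get_state();print(s["time"],s["eef_pos"],s["tcp_rot"],s["qpos"],s["contact_force"])
a=tool(287.4,.055);print((a-[.5914,.1006])/.3)
```

```text
8.775 [0.59040448 0.10031395 0.1872899 ] [-1.50716116e-01  9.88575721e-01 -2.98163880e-04 -1.61462202e-03] [-5.68516415e-04  1.79045932e-01  1.82027837e+00 -1.18346894e-03
  1.14537049e+00 -1.87346040e+00] [-3.29528498 -1.87507554  3.59255984]
[-0.10215509 -0.03175702]
```

Request:
{"op": "send_rows", "data": {
  "rows": [
    [-0.05, -0.016, 0, 0],
    [-0.11, -0.034, 0, 0],
    [-0.11, -0.034, 0, -0.25],
    [-0.11, -0.034, 0, -0.25],
    [-0.11, -0.034, 0, -0.25],
    [-0.11, -0.034, 0, -0.25],
    [-0.11, -0.034, 0, -0.25],
    [-0.11, -0.034, 0, -0.25],
    [-0.11, -0.034, 0, -0.25],
    [-0.11, -0.034, 0, -0.25],
    [-0.11, -0.034, 0, -0.25],
    [-0.11, -0.034, 0, -0.5],
    [-0.11, -0.034, 0, -0.5],
    [-0.11, -0.034, 0, -0.5],
    [-0.11, -0.034, 0, -0.5],
    [-0.11, -0.034, 0, -0.5],
    [-0.11, -0.034, 0, -0.5],
    [-0.11, -0.034, 0, -0.5],
    [-0.11, -0.034, 0, -0.5],
    [-0.11, -0.034, 0, -0.5]
  ]
}}

```text
time: 11.28
eef_pos: [0.5578, 0.0903, 0.187]
tcp_rot: [0.989, 0.148, -0.001, 0.0]
contact_force: [-0.0, 0.3, -0.2]
opening: 0.002
```

Run:
```python
from h import *
s=monitor.get_state();print(s["time"],s["eef_pos"],s["tcp_rot"],s["qpos"],s["contact_force"])
for n in("scene","top"): cv2.imwrite(f"pics/{n}4.png",imaging.read_camera(n)[:,:,::-1])
a=cv2.imread("pics/top4.png")[150:350,200:400];b=cv2.imread("pics/scene4.png")[150:350,250:450]
cv2.imwrite("pics/v4.png",cv2.resize(np.hstack([a,b]),None,fx=2,fy=2))
c=np.array([.5914-.033,.1006-.0102])
seq=[(287.4,d) for d in(.045,.036,.031,.027,.024)]+[(287.4+x,.023) for x in [2,5]+list(range(10,75,5))]
rows(c,-72.6,seq,lambda p:p-360)
```

```text
11.275 [0.55784214 0.09033855 0.1870142 ] [ 9.89024564e-01  1.47750140e-01 -5.31817129e-04  1.57976032e-04] [-1.87588890e-02  1.05367754e-01  1.90354576e+00 -5.39099928e-04
  1.13367549e+00  1.25567974e+00] [-0.01938984  0.26995362 -0.17850225]
[0.040, 0.012, 0, -0.0000],
[0.068, 0.021, 0, -0.0000],
[0.084, 0.026, 0, -0.0000],
[0.097, 0.030, 0, -0.0000],
[0.106, 0.033, 0, -0.0000],
[0.118, 0.034, 0, 0.0056],
[0.130, 0.034, 0, 0.0139],
[0.150, 0.036, 0, 0.0278],
[0.170, 0.040, 0, 0.0417],
[0.190, 0.046, 0, 0.0556],
[0.209, 0.053, 0, 0.0694],
[0.227, 0.062, 0, 0.0833],
[0.245, 0.072, 0, 0.0972],
[0.261, 0.084, 0, 0.1111],
[0.276, 0.097, 0, 0.1250],
[0.291, 0.112, 0, 0.1389],
[0.304, 0.127, 0, 0.1528],
[0.315, 0.144, 0, 0.1667],
[0.325, 0.162, 0, 0.1806],
[0.333, 0.180, 0, 0.1944],
end cmd [0.6583 0.1444] -2.6000000000000227
```

View pics/v4.png

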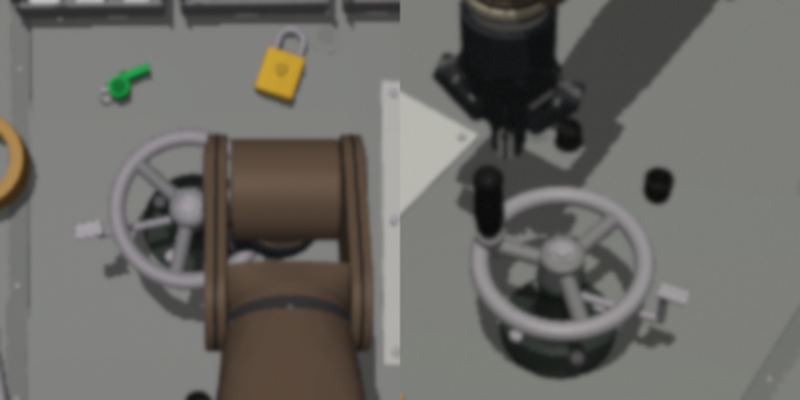

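The handle stands at scene pixel (294,239), about half a turn round, and the tool is clear behind it. Now I push the second half.

Request:
{"op": "send_rows", "data": {
  "rows": [
    [0.04, 0.012, 0, 0],
    [0.068, 0.021, 0, 0],
    [0.084, 0.026, 0, 0],
    [0.097, 0.03, 0, 0],
    [0.106, 0.033, 0, 0],
    [0.118, 0.034, 0, 0.0056],
    [0.13, 0.034, 0, 0.0139],
    [0.15, 0.036, 0, 0.0278],
    [0.17, 0.04, 0, 0.0417],
    [0.19, 0.046, 0, 0.0556],
    [0.209, 0.053, 0, 0.0694],
    [0.227, 0.062, 0, 0.0833],
    [0.245, 0.072, 0, 0.0972],
    [0.261, 0.084, 0, 0.1111],
    [0.276, 0.097, 0, 0.125],
    [0.291, 0.112, 0, 0.1389],
    [0.304, 0.127, 0, 0.1528],
    [0.315, 0.144, 0, 0.1667],
    [0.325, 0.162, 0, 0.1806],
    [0.333, 0.18, 0, 0.1944]
  ]
}}

```text
time: 13.88
eef_pos: [0.6583, 0.1433, 0.1874]
tcp_rot: [0.722, 0.691, -0.001, 0.001]
contact_force: [0.2, -3.0, 0.1]
opening: -0.002
```

Run:
```python
from h import *
s=monitor.get_state();print(s["time"],s["eef_pos"],s["tcp_rot"],s["contact_force"])
seq=[(357.4+x,.023) for x in range(5,90,5)]
rows(np.array([.6583,.1444]),-2.6,seq,lambda p:p-360)
```

```text
13.875 [0.65832171 0.14330208 0.18740127] [ 7.22382324e-01  6.91492972e-01 -6.80416649e-04  8.85932502e-04] [ 0.15960688 -2.97274711  0.14117969]
[0.007, 0.020, 0, 0.0139],
[0.012, 0.039, 0, 0.0278],
[0.015, 0.059, 0, 0.0417],
[0.017, 0.080, 0, 0.0556],
[0.017, 0.100, 0, 0.0694],
[0.015, 0.120, 0, 0.0833],
[0.011, 0.140, 0, 0.0972],
[0.005, 0.160, 0, 0.1111],
[-0.002, 0.179, 0, 0.1250],
[-0.011, 0.197, 0, 0.1389],
[-0.021, 0.215, 0, 0.1528],
[-0.033, 0.231, 0, 0.1667],
[-0.046, 0.246, 0, 0.1806],
[-0.061, 0.261, 0, 0.1944],
[-0.076, 0.274, 0, 0.2083],
[-0.093, 0.285, 0, 0.2222],
[-0.111, 0.295, 0, 0.2361],
end cmd [0.625  0.2329] 82.39999999999998
```

Request:
{"op": "send_rows", "data": {
  "rows": [
    [0.007, 0.02, 0, 0.0139],
    [0.012, 0.039, 0, 0.0278],
    [0.015, 0.059, 0, 0.0417],
    [0.017, 0.08, 0, 0.0556],
    [0.017, 0.1, 0, 0.0694],
    [0.015, 0.12, 0, 0.0833],
    [0.011, 0.14, 0, 0.0972],
    [0.005, 0.16, 0, 0.1111],
    [-0.002, 0.179, 0, 0.125],
    [-0.011, 0.197, 0, 0.1389],
    [-0.021, 0.215, 0, 0.1528],
    [-0.033, 0.231, 0, 0.1667],
    [-0.046, 0.246, 0, 0.1806],
    [-0.061, 0.261, 0, 0.1944],
    [-0.076, 0.274, 0, 0.2083],
    [-0.093, 0.285, 0, 0.2222]
  ]
}}

```text
time: 15.88
eef_pos: [0.6311, 0.2296, 0.1875]
tcp_rot: [0.109, 0.994, 0.0, 0.002]
contact_force: [1.6, -1.4, -1.5]
opening: -0.002
```

Run:
```python
from h import *
s=monitor.get_state();print(s["time"],s["eef_pos"],s["tcp_rot"],s["contact_force"])
print(np.array([.6583,.1444])+.3*np.array([-.093,.285]))
for n in("scene","top"): cv2.imwrite(f"pics/{n}5.png",imaging.read_camera(n)[:,:,::-1])
a=cv2.imread("pics/top5.png")[150:350,200:400];b=cv2.imread("pics/scene5.png")[150:350,250:450]
cv2.imwrite("pics/v5.png",cv2.resize(np.hstack([a,b]),None,fx=2,fy=2))
```

```text
15.875 [0.6310986  0.22962758 0.18748624] [1.08978154e-01 9.94042782e-01 8.16345563e-05 1.64407521e-03] [ 1.6102386  -1.37476264 -1.53542384]
[0.6304 0.2299]
```

View pics/v5.png

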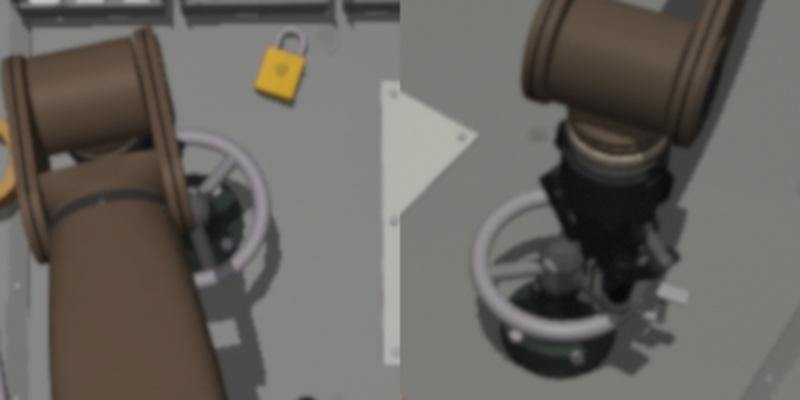

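Request:
{"op": "send_rows", "data": {
  "rows": [
    [0.13, -0.03, 0, 0],
    [0.13, -0.03, 0, 0],
    [0.13, -0.03, 0.33, 0],
    [0.13, -0.03, 0.33, 0],
    [0.2, -0.85, 0.33, 0],
    [0.2, -0.85, 0.33, 0],
    [0.2, -0.85, 0.33, 0],
    [0.2, -0.85, 0.33, 0],
    [0.2, -0.85, 0.33, 0],
    [0.2, -0.85, 0.33, 0]
  ]
}}

```text
time: 17.23
eef_pos: [0.6896, -0.0246, 0.2863]
tcp_rot: [0.111, 0.994, 0.0, -0.0]
contact_force: [0.2, 0.4, -1.0]
opening: -0.001
```

Run:
```python
from h import *
s=monitor.get_state();print(s["time"],s["eef_pos"],s["contact_force"])
for n in("scene","top"): cv2.imwrite(f"pics/{n}6.png",imaging.read_camera(n)[:,:,::-1])
crop("pics/scene6.png","pics/sc6.png",270,200,140,150,4)
crop("pics/top6.png","pics/tc6.png",220,190,140,140,4)
```

```text
17.225 [ 0.68963698 -0.02461197  0.28629684] [ 0.21792573  0.42637075 -1.01534966]
```

View pics/sc6.png

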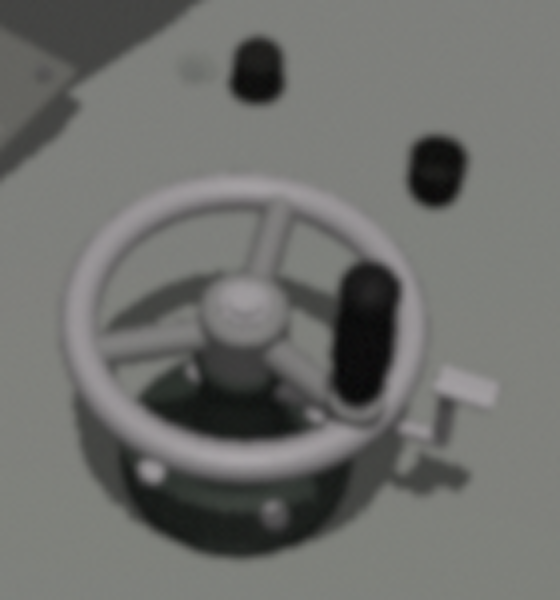

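View pics/tc6.png

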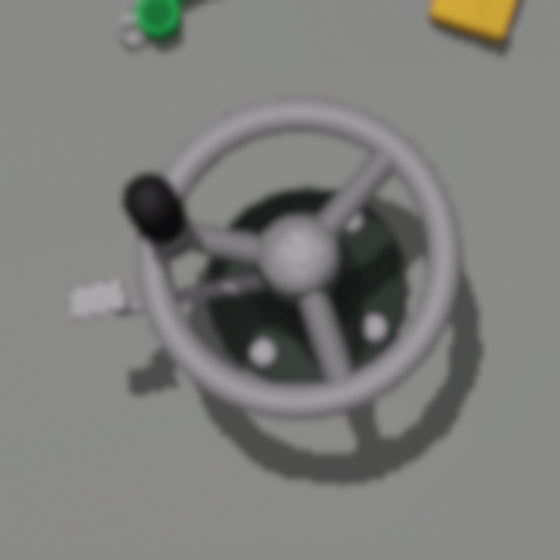

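```bash
cat >> h.py <<'E'
def handle_blob(img,n):
    g=cv2.cvtColor(img,cv2.COLOR_BGR2GRAY)
    # near-black neutral blob; window around wheel
    x0,y0,x1,y1=(225,215,300,300) if n=="top" else (340,245,410,315)
    m=np.zeros_like(g);m[y0:y1,x0:x1]=(g[y0:y1,x0:x1]<38)
    m=m.astype(np.uint8)
    k,l,st,c=cv2.connectedComponentsWithStats(m)
    o=np.argsort(-st[1:,4])[:3]+1
    return [(st[i].tolist(),c[i].round(2).tolist()) for i in o]
E
python3 - <<'E'
from h import *
for k in(0,6):
  for n in("top","scene"):
    im=cv2.imread(f"pics/{n}{k}.png");print(k,n,handle_blob(im,n))
    g=cv2.cvtColor(im,cv2.COLOR_BGR2GRAY)
    if k==6:
        print(g[236:247,250:266] if n=="top" else g[265:300:3,350:376])
    # pointer flag
    x0,y0,x1,y1=(232,255,254,275) if n=="top" else (377,288,398,304)
    w=g[y0:y1,x0:x1].astype(float);bg=np.median(w);ww=np.clip(w-bg-12,0,None);yy,xx=np.mgrid[y0:y1,x0:x1]
    print("flag",(ww*xx).sum()/ww.sum(),(ww*yy).sum()/ww.sum())
E
```

```text
0 top [([275, 262, 25, 19, 263], [288.57, 270.95]), ([252, 250, 15, 16, 155], [258.75, 257.57]), ([279, 239, 15, 10, 63], [286.21, 242.9])]
flag 243.61153846153846 264.10673076923075
0 scene [([362, 255, 16, 34, 407], [369.5, 271.09]), ([373, 245, 12, 6, 55], [378.22, 247.04]), ([340, 301, 7, 7, 36], [342.5, 304.44])]
flag 386.19786614936953 296.19980601357906
6 top [([273, 263, 23, 16, 198], [283.32, 269.0]), ([252, 235, 14, 16, 135], [258.93, 242.89]), ([280, 239, 20, 8, 69], [289.25, 241.9])]
[[122  95  63  42  34  35  37  37  34  31  33  49  81 114 129 126]
 [113  79  45  34  36  39  43  42  39  34  30  32  53  86 111 115]
 [106  68  37  33  38  44  46  47  42  36  30  27  35  60  87  98]
 [101  62  34  34  39  45  48  48  43  37  30  27  26  38  59  81]
 [ 98  58  34  31  37  41  45  45  42  36  31  26  23  24  36  68]
 [103  64  35  31  35  38  42  42  39  34  29  25  20  17  26  59]
 [115  80  43  30  31  34  36  36  33  29  25  21  19  17  21  51]
 [125  98  61  33  28  29  31  30  29  26  24  20  15  13  16  40]
 [132 115  81  45  26  25  25  24  24  22  19  16  14  13  13  
[... 970 characters left out ...]
35]
 [126 118  98  63  30  16  12  13  13  15  13  15  15  14  11  11  14  30
   63 100 131 146 150 150 145 134]
 [125 115  94  56  22  13  14  13  13  14  13  16  14  15  15  13  18  38
   75 113 137 147 150 148 141 129]
 [122 112  85  48  20  12  13  14  10  12  14  12  11  13  13  15  23  51
   94 130 146 151 150 145 133 122]
 [114 107  87  53  24   8  16  15  14  14  13  13  10  13  14  23  51  91
  125 145 151 149 143 133 121 115]
 [111  93  69  42  20  15  13  11  12  14  13  11  13  13  20  50  92 129
  147 151 148 139 129 118 113 119]
 [104  98  90  79  57  29  18  13  12  15  10  13  19  29  54  87 119 141
  147 143 133 121 113 114 122 126]]
flag 386.2025723472669 296.17041800643085
```

```bash
cat >> h.py <<'E'
def blob(k,n,th=62):
    im=cv2.imread(f"pics/{n}{k}.png");g=cv2.cvtColor(im,cv2.COLOR_BGR2GRAY)
    x0,y0,x1,y1=(225,215,272,300) if n=="top" else (345,253,410,315)
    m=np.zeros_like(g);m[y0:y1,x0:x1]=(g[y0:y1,x0:x1]<th)*255
    m=cv2.morphologyEx(m,cv2.MORPH_OPEN,cv2.getStructuringElement(2,(9,9)))
    c=max(cv2.findContours(m,0,2)[0],key=cv2.contourArea)
    M=cv2.moments(c);return M["m10"]/M["m00"],M["m01"]/M["m00"],M["m00"],cv2.boundingRect(c)
def angle(k):
    from scipy.optimize import least_squares
    t=blob(k,"top");s=blob(k,"scene")
    ht,hs=onz("top",295,252.5,.128),onz("scene",331,275.7,.128)
    sh=(hs-ht)/2*[1,1,0]
    o1,d1=ray("top",*t[:2]);o2,d2=ray("scene",*s[:2]);o1=o1+sh;o2=o2-sh
    A=np.c_[d1,-d2];x=np.linalg.lstsq(A,o2-o1,rcond=None)[0]
    p1=o1+d1*x[0];p2=o2+d2*x[1];p=(p1+p2)/2;H=(ht+hs)/2
    pf=[onz("top",243.6,264.1,.119)+sh,onz("scene",386.2,296.2,.119)-sh]
    F=np.mean(pf,0)
    an=lambda q:np.degrees(np.arctan2(q[1]-H[1],q[0]-H[0]))
    print(k,t,s,"\n handle",p.round(4),"gap",np.linalg.norm(p1-p2).round(4),"r",np.hypot(*(p-H)[:2]).round(4),"ang",an(p).round(2),"ptr",an(F).round(2),[an(q).round(2) for q in pf],np.hypot(*(F-H)[:2]).round(4))
    for n,b,zc,sg in(("top",t,p[2],1),("scene",s,p[2],-1)):
        for z in(.165,.175,.185): q=onz(n,*b[:2],z)+sg*sh; print("   ",n,z,an(q).round(2),np.hypot(*(q-H)[:2]).round(4))
E
python3 -c "
from h import *
angle(0);angle(6)"
```

```text
0 (259.3695450324976, 258.37418755803157, 179.5, (252, 250, 16, 18)) (369.5070257611241, 271.06752537080405, 427.0, (361, 254, 18, 36)) 
 handle [0.5774 0.2343 0.1726] gap 0.0024 r 0.066 ang 104.28 ptr 102.01 [np.float64(100.92), np.float64(103.13)] 0.1013
    top 0.165 103.39 0.0676
    top 0.175 104.82 0.067
    top 0.185 106.27 0.0664
    scene 0.165 109.0 0.0641
    scene 0.175 102.52 0.0651
    scene 0.185 96.31 0.067
6 (258.90871794871794, 242.5035897435897, 162.5, (252, 234, 15, 18)) (360.35803921568623, 283.01019607843136, 425.0, (353, 266, 16, 36)) 
 handle [0.6073 0.2348 0.1743] gap 0.0026 r 0.0658 ang 78.08 ptr 102.01 [np.float64(100.92), np.float64(103.13)] 0.1013
    top 0.165 77.55 0.0681
    top 0.175 78.85 0.0668
    top 0.185 80.19 0.0655
    scene 0.165 82.25 0.0611
    scene 0.175 77.03 0.0652
    scene 0.185 72.46 0.0697
```

```bash
cat >> h.py <<'E'
def polar(k,n,z,hub):
    g=cv2.cvtColor(cv2.imread(f"pics/{n}{k}.png"),cv2.COLOR_BGR2GRAY)
    A=np.radians(np.arange(0,360,.5));R=np.arange(.02,.115,.0005)
    mx=np.zeros((len(R),len(A)),np.float32);my=mx.copy()
    for i,r in enumerate(R):
        for j,a in enumerate(A): mx[i,j],my[i,j]=proj(n,(hub[0]+r*np.cos(a),hub[1]+r*np.sin(a),z))
    return cv2.remap(g,mx,my,cv2.INTER_LINEAR)
E
python3 - <<'E'
from h import *
ht=onz("top",295,252.5,.128);hs=onz("scene",331,275.7,.128)
out=[polar(0,"top",.114,ht),polar(6,"top",.114,ht),polar(6,"scene",.114,hs)]
cv2.imwrite("pics/pol.png",np.vstack(out))
E
```

```text
Traceback (most recent call last):
  File "h.py", line 55, in polar
    for j,a in enumerate(A): mx[i,j],my[i,j]=proj(n,(hub[0]+r*np.cos(a),hub[1]+r*np.sin(a),z))
                                             ~~~~^^^^^^^^^^^^^^^^^^^^^^^^^^^^^^^^^^^^^^^^^^^^^
  File "h.py", line 9, in proj
    c=imaging.calibration(n);K=c["intrinsics"];T=c["cam_to_world"]
ValueError: time passes only in moves, steps and waits
```

Calibration has to be cached, since it can't be called that many times.

```bash
sed -i 's/imaging\.calibration(n)/cal(n)/g' h.py
cat >> h.py <<'E'
import functools
@functools.lru_cache(None)
def cal(n): return imaging.calibration(n)
E
python3 - <<'E'
from h import *
ht=onz("top",295,252.5,.128);hs=onz("scene",331,275.7,.128)
out=[polar(0,"top",.114,ht),polar(6,"top",.114,ht),polar(6,"scene",.114,hs)]
cv2.imwrite("pics/pol.png",np.vstack(out))
E
```

```text
(no output)
```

View pics/pol.png

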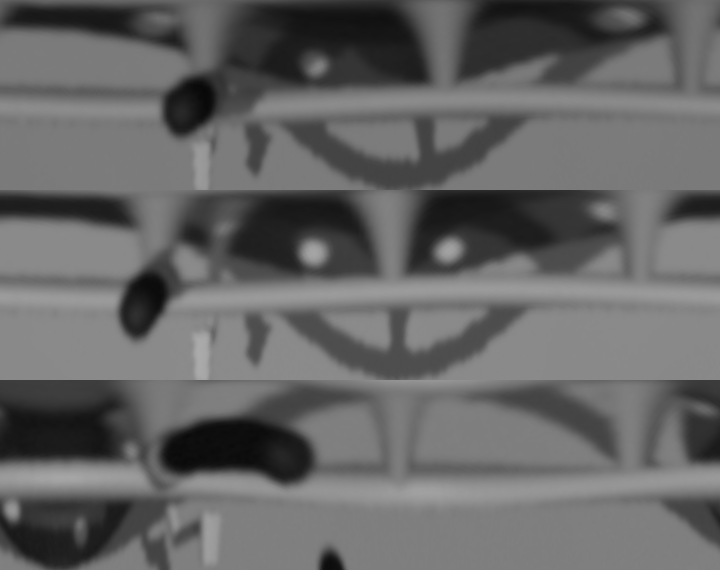

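```bash
cat >> h.py <<'E'
def spokes(k,n="top",guess=None):
    hub=onz("top",295,252.5,.128) if n=="top" else onz("scene",331,275.7,.128)
    P=polar(k,n,.114,hub).astype(float)
    res=[]
    for r in(.04,.044,.048,.052):
        row=P[int(round((r-.02)/.0005))];row=cv2.GaussianBlur(row[None],(9,1),0)[0];g=np.gradient(row)
        o=[]
        for c in guess:
            L=np.arange(c-28,c);Rr=np.arange(c,c+28);
            a=L[np.argmax(g[L])];b=Rr[np.argmin(g[Rr])]
            o+=[a/2,b/2]
        res.append(o)
    f=P[146:176,180:235].mean(0);w=np.clip(f-np.median(f)-10,0,None);
    fa=(w*np.arange(180,235)).sum()/w.sum()/2
    res=np.array(res);print(k,n,"flag",fa.round(2));print(res);m=res.reshape(4,3,2).mean(2);print(m.mean(0), "mean->handle",[ (m.mean(0).sum()-360)/3])
E
python3 - <<'E'
from h import *
spokes(0,"top",[206,445,690]);spokes(6,"top",[156,395,638]);spokes(6,"scene",[156,398,632]);spokes(0,"scene",[206,448,684])
E
```

```text
0 top flag 100.43
[[ 91.5 111.5 209.5 231.  341.  350. ]
 [ 94.  109.5 212.  229.5 340.5 350. ]
 [ 96.5 110.5 212.5 229.5 341.5 349. ]
 [ 99.  107.5 213.5 229.  341.5 348.5]]
[102.5    220.8125 345.25  ] mean->handle [np.float64(102.85416666666667)]
6 top flag 100.43
[[ 71.   89.5 184.  205.  309.5 324.5]
 [ 74.5  87.  185.  204.  313.  324.5]
 [ 74.5  82.5 186.5 204.  315.5 323. ]
 [ 64.   78.  188.  204.  316.5 323. ]]
[ 77.625  195.0625 318.6875] mean->handle [np.float64(77.125)]
6 scene flag 105.17
[[ 70.   85.  193.  204.  304.5 324. ]
 [ 70.5  91.5 194.  204.  307.  322.5]
 [ 71.5  84.  194.5 203.5 307.5 322. ]
 [ 64.   81.5 195.  203.  307.5 321.5]]
[ 77.25   198.875  314.5625] mean->handle [np.float64(76.89583333333333)]
0 scene flag 105.16
[[ 97.  115.  218.  229.  336.5 352.5]
 [ 99.  114.  219.  229.  336.  351. ]
 [ 98.5 113.5 219.5 227.5 336.5 350.5]
 [100.  113.  219.5 227.5 336.5 349.5]]
[106.25  223.625 343.625] mean->handle [np.float64(104.5)]
```

Request:
{"op": "send_rows", "data": {
  "rows": [
    [-0.07, 0.82, 0, 0],
    [-0.07, 0.82, 0, 0],
    [-0.07, 0.82, 0, 0],
    [-0.07, 0.82, 0, 0],
    [-0.07, 0.82, 0, 0],
    [-0.07, 0.82, -0.2, 0],
    [-0.07, 0.82, -0.33, 0],
    [-0.07, 0.82, -0.33, 0]
  ]
}}

```text
time: 18.32
eef_pos: [0.6661, 0.2206, 0.1823]
tcp_rot: [0.111, 0.994, -0.001, -0.005]
contact_force: [-0.0, 0.3, -1.0]
opening: 0.005
```

Run:
```python
from h import *
s=monitor.get_state();print(s["time"],s["eef_pos"],s["tcp_rot"])
seq=[(437.4,d) for d in (.05,.038,.031,.027,.0245)]+[(437.4+x,.023) for x in(2,4,7,10,13,16,18,19.5,20,20)]
rows(np.array([.6694,.2209]),77.4,seq,lambda p:p-360)
```

```text
18.325 [0.66611543 0.22058006 0.18229839] [ 0.11054905  0.99385871 -0.00149432 -0.00464148]
[-0.042, 0.010, 0, -0.0000],
[-0.081, 0.019, 0, -0.0000],
[-0.104, 0.024, 0, -0.0000],
[-0.117, 0.027, 0, -0.0000],
[-0.125, 0.029, 0, -0.0000],
[-0.137, 0.034, 0, 0.0056],
[-0.144, 0.038, 0, 0.0111],
[-0.155, 0.043, 0, 0.0194],
[-0.166, 0.048, 0, 0.0278],
[-0.178, 0.053, 0, 0.0361],
[-0.190, 0.056, 0, 0.0444],
[-0.197, 0.058, 0, 0.0500],
[-0.203, 0.060, 0, 0.0542],
[-0.205, 0.060, 0, 0.0556],
[-0.205, 0.060, 0, 0.0556],
end cmd [0.6079 0.2389] 97.39999999999998
```

Request:
{"op": "send_rows", "data": {
  "rows": [
    [-0.042, 0.01, 0, 0],
    [-0.081, 0.019, 0, 0],
    [-0.104, 0.024, 0, 0],
    [-0.117, 0.027, 0, 0],
    [-0.125, 0.029, 0, 0],
    [-0.137, 0.034, 0, 0.0056],
    [-0.144, 0.038, 0, 0.0111],
    [-0.155, 0.043, 0, 0.0194],
    [-0.166, 0.048, 0, 0.0278],
    [-0.178, 0.053, 0, 0.0361],
    [-0.19, 0.056, 0, 0.0444],
    [-0.197, 0.058, 0, 0.05],
    [-0.203, 0.06, 0, 0.0542],
    [-0.205, 0.06, 0, 0.0556],
    [-0.205, 0.06, 0, 0.0556],
    [-0.14, 0.068, 0, 0.0556],
    [-0.07, 0.077, 0, 0.0556],
    [-0.07, 0.077, 0.33, 0.0556],
    [-0.07, 0.077, 0.33, 0.0556]
  ]
}}

```text
time: 20.7
eef_pos: [0.648, 0.244, 0.2882]
tcp_rot: [-0.063, 0.998, -0.0, -0.001]
contact_force: [0.3, -0.1, 0.7]
opening: -0.003
```

Request:
{"op": "send_rows", "data": {
  "rows": [
    [0.1, -0.85, 0, 0],
    [0.1, -0.85, 0, 0],
    [0.1, -0.85, 0, 0],
    [0.1, -0.85, 0, 0],
    [0.1, -0.85, 0, 0],
    [0.1, -0.85, 0, 0]
  ]
}}

```text
time: 21.45
eef_pos: [0.6775, -0.0111, 0.2856]
tcp_rot: [-0.063, 0.998, 0.001, -0.001]
contact_force: [-0.4, 0.9, -0.2]
opening: -0.004
```

Run:
```python
from h import *
s=monitor.get_state();print(s["time"],s["eef_pos"],s["tcp_rot"],s["contact_force"])
for n in("scene","top"): cv2.imwrite(f"pics/{n}7.png",imaging.read_camera(n)[:,:,::-1])
angle(0);angle(7)
spokes(7,"top",[196,435,680]);spokes(7,"scene",[196,438,673])
a=cv2.resize(cv2.imread("pics/top7.png")[190:330,220:360],None,fx=2.8,fy=2.8);b=cv2.resize(cv2.imread("pics/scene7.png")[210:350,270:410],None,fx=2.8,fy=2.8)
cv2.imwrite("pics/v7.png",np.hstack([a,b]))
```

```text
21.45 [ 0.67746312 -0.01113523  0.28558819] [-6.29044391e-02  9.98018633e-01  6.23071713e-04 -1.20464154e-03] [-0.36241009  0.93667847 -0.24115363]
0 (259.3695450324976, 258.37418755803157, 179.5, (252, 250, 16, 18)) (369.5070257611241, 271.06752537080405, 427.0, (361, 254, 18, 36)) 
 handle [0.5774 0.2343 0.1726] gap 0.0024 r 0.066 ang 104.28 ptr 102.01 [np.float64(100.92), np.float64(103.13)] 0.1013
    top 0.165 103.39 0.0676
    top 0.175 104.82 0.067
    top 0.185 106.27 0.0664
    scene 0.165 109.0 0.0641
    scene 0.175 102.52 0.0651
    scene 0.185 96.31 0.067
7 (258.35331230283913, 254.79915878023132, 158.5, (251, 247, 15, 17)) (368.104513064133, 273.7347585114806, 421.0, (359, 257, 19, 35)) 
 handle [0.5841 0.2358 0.174 ] gap 0.0029 r 0.0661 ang 98.32 ptr 102.01 [np.float64(100.92), np.float64(103.13)] 0.1013
    top 0.165 97.42 0.0682
    top 0.175 98.83 0.0674
    top 0.185 100.28 0.0667
    scene 0.165 103.62 0.0632
    scene 0.175 97.26 0.065
    scene 0.185 91.3 0.0674
7 top flag 100.42
[[ 88.  104.  204.  224.5 335.  346. ]
 [ 91.  104.  206.  230.  336.  345. ]
 [ 93.5 102.5 207.5 231.  336.5 344. ]
 [ 94.  101.5 208.5 230.5 336.5 343. ]]
[ 97.3125 217.75   340.25  ] mean->handle [np.float64(98.4375)]
7 scene flag 105.17
[[ 92.5 111.5 213.  223.5 329.5 347.5]
 [ 93.5 109.  213.5 222.5 330.  346.5]
 [ 93.5 108.5 214.  223.5 331.  345. ]
 [ 95.5 108.  214.5 222.5 331.5 344.5]]
[101.5    218.375  338.1875] mean->handle [np.float64(99.35416666666667)]
```

View pics/v7.png

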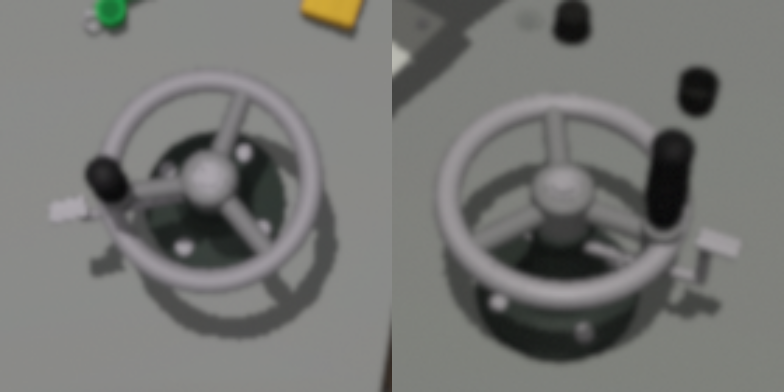

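Request:
{"op": "send_rows", "data": {
  "rows": [
    [-0.1, 0.85, 0, 0],
    [-0.1, 0.85, 0, 0],
    [-0.1, 0.85, 0, 0],
    [-0.1, 0.85, 0, 0],
    [-0.1, 0.85, 0, 0],
    [-0.1, 0.85, -0.2, 0],
    [-0.1, 0.85, -0.33, 0],
    [-0.1, 0.85, -0.33, 0]
  ]
}}

```text
time: 22.55
eef_pos: [0.645, 0.2438, 0.1824]
tcp_rot: [-0.064, 0.998, -0.001, -0.005]
contact_force: [-0.1, 0.6, -0.2]
opening: 0.001
```

Run:
```python
from h import *
s=monitor.get_state();print(s["time"],s["eef_pos"],s["tcp_rot"])
seq=[(457.4,d) for d in (.05,.038,.031,.027,.0245)]+[(457.4+x,.023) for x in(1,2,3,3.6,3.6,3.6)]+[(461,.04),(461,.063)]
rows(np.array([.6484,.2440]),97.4,seq,lambda p:p-360)
```

```text
22.55 [0.64500518 0.24384146 0.18236441] [-6.40497132e-02  9.97934412e-01 -8.66208722e-04 -4.87774291e-03]
[-0.046, -0.005, 0, -0.0000],
[-0.086, -0.011, 0, -0.0000],
[-0.109, -0.014, 0, -0.0000],
[-0.122, -0.015, 0, -0.0000],
[-0.130, -0.016, 0, -0.0000],
[-0.139, -0.016, 0, 0.0028],
[-0.143, -0.015, 0, 0.0056],
[-0.147, -0.015, 0, 0.0083],
[-0.150, -0.014, 0, 0.0100],
[-0.150, -0.014, 0, 0.0100],
[-0.150, -0.014, 0, 0.0100],
[-0.094, -0.004, 0, 0.0100],
[-0.019, 0.011, 0, 0.0100],
end cmd [0.6427 0.2473] 101
```

Request:
{"op": "send_rows", "data": {
  "rows": [
    [-0.046, -0.005, 0, 0],
    [-0.086, -0.011, 0, 0],
    [-0.109, -0.014, 0, 0],
    [-0.122, -0.015, 0, 0],
    [-0.13, -0.016, 0, 0],
    [-0.139, -0.016, 0, 0.0028],
    [-0.143, -0.015, 0, 0.0056],
    [-0.147, -0.015, 0, 0.0083],
    [-0.15, -0.014, 0, 0.01],
    [-0.15, -0.014, 0, 0.01],
    [-0.15, -0.014, 0, 0.01],
    [-0.094, -0.004, 0, 0.01],
    [-0.019, 0.011, 0, 0.01],
    [-0.019, 0.011, 0.33, 0.01],
    [-0.019, 0.011, 0.33, 0.01]
  ]
}}

```text
time: 24.42
eef_pos: [0.6424, 0.2473, 0.2881]
tcp_rot: [-0.095, 0.995, -0.0, -0.001]
contact_force: [0.6, 0.2, -0.1]
opening: 0.0
```

Request:
{"op": "send_rows", "data": {
  "rows": [
    [0.1, -0.85, 0, 0],
    [0.1, -0.85, 0, 0],
    [0.1, -0.85, 0, 0],
    [0.1, -0.85, 0, 0],
    [0.1, -0.85, 0, 0],
    [0.1, -0.85, 0, 0]
  ]
}}

```text
time: 25.18
eef_pos: [0.6718, -0.0078, 0.2856]
tcp_rot: [-0.094, 0.996, 0.001, -0.001]
contact_force: [-0.8, 0.2, -0.3]
opening: -0.003
```

Run:
```python
from h import *
s=monitor.get_state();print(s["time"],s["eef_pos"],s["contact_force"])
for n in("scene","top"): cv2.imwrite(f"pics/{n}8.png",imaging.read_camera(n)[:,:,::-1])
angle(8)
spokes(8,"top",[203,442,687]);spokes(8,"scene",[203,445,681])
a=cv2.resize(cv2.imread("pics/top8.png")[190:330,220:360],None,fx=2.8,fy=2.8);b=cv2.resize(cv2.imread("pics/scene8.png")[210:350,270:410],None,fx=2.8,fy=2.8)
cv2.imwrite("pics/v8.png",np.hstack([a,b]))
```

```text
25.175 [ 0.67175251 -0.00783704  0.28564781] [-0.76433743  0.15105794 -0.34496184]
8 (258.83070452155624, 256.8559411146162, 158.5, (252, 249, 15, 17)) (369.1093300452116, 271.84134812988077, 405.5, (361, 255, 17, 35)) 
 handle [0.5801 0.2351 0.1741] gap 0.0025 r 0.0661 ang 101.85 ptr 102.01 [np.float64(100.92), np.float64(103.13)] 0.1013
    top 0.165 100.81 0.068
    top 0.175 102.23 0.0673
    top 0.185 103.68 0.0667
    scene 0.165 107.46 0.0638
    scene 0.175 101.0 0.065
    scene 0.185 94.85 0.0671
8 top flag 100.44
[[ 91.  109.  208.5 228.5 338.5 349. ]
 [ 93.5 106.5 210.  229.5 340.  348. ]
 [ 96.  107.5 211.  231.  339.5 347.5]
 [ 97.5 106.5 212.  230.5 340.5 347.5]]
[100.9375 220.125  343.8125] mean->handle [np.float64(101.625)]
8 scene flag 105.16
[[ 96.5 115.  216.5 228.5 333.  350.5]
 [ 96.5 113.  217.5 227.  335.  350. ]
 [ 97.5 112.5 218.  226.5 335.5 349. ]
 [ 97.5 112.  217.5 226.5 336.  348. ]]
[105.0625 222.25   342.125 ] mean->handle [np.float64(103.14583333333333)]
```

View pics/v8.png

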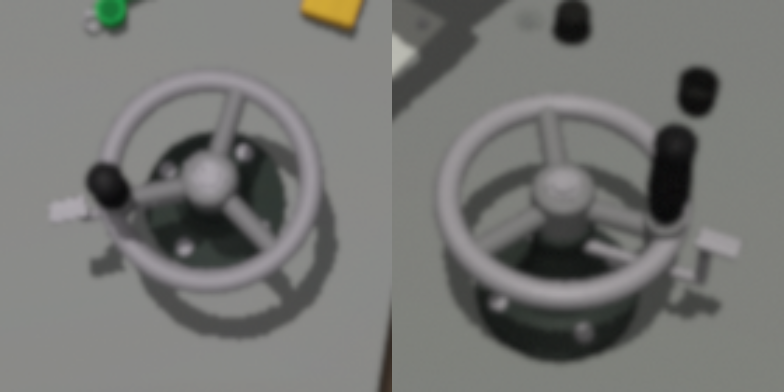

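View pics/top8.png

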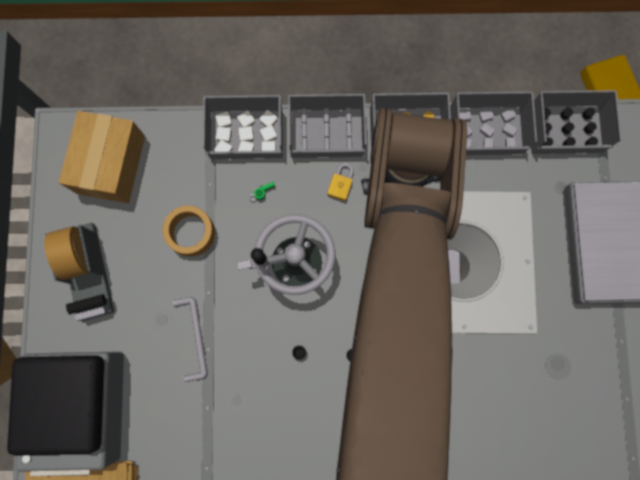

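```bash
python3 -c "
from plant import workorder
print(workorder.sign_off())"
```

```text
the job is handed in; nothing more can be done
None
```

I turned the hand wheel anticlockwise by one full turn. The handle is back in line with the pointer, to within about 1° as far as the cameras show. I pushed it with the side of the closed fingers and never pinched it. It took four pushes with stops between them, the last two small ones set from fresh pictures. I handed the job in at about 25 s, with the arm well clear of the wheel.

**Last checks**
- **Both cameras together:** the handle stands at a bearing of 101.9° and the pointer at 102.0°.
- **Spokes, each camera alone:** they put the handle at 101.6° (top) and 103.1° (scene). The pointer reads 100.9° and 103.1° in the same two views. By the top view alone, the handle may be about half a degree past the pointer.
- **Start position:** the handle is now 1.2° to 2.4° short of where it began. That fits its starting slightly open, within the stated 0 to 0.05 rad.
- **Disagreement:** the two cameras place the hub about 5 mm apart. I averaged them and measured the handle relative to the pointer. I estimate the angle is uncertain by about 1°.
- **Force:** the readings I took while pushing were about 3 to 5 N.
- **Other things:** in the last top picture the padlock, whistle, door pull, tape roll and the cap at (299,352) look unmoved. The arm hid one cap in the top view, but the scene view shows it in place. I could not see the third cap in any of the final pictures, though the arm never worked down near it.

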